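# Loosen a desiccant cartridge and plug it into the air dryer

## Task

The measuring machine's air dryer needs its fresh cartridge, the orange one. Pick it up and turn it fully upside down (cap pointing down) for about two seconds so that the beads inside run loose, then set it back upright and plug its block foot fully home into the dryer's socket, and let go. Leave the green spent cartridge and everything else on the table where they are.

Things in the scene. Friction and masses are not known exactly. Their poses are not given: they have to be found in the camera images.
- cartridge: Fresh cartridge: closed orange canister with white bands. Origin: centre of its 110 x 50 x 50 mm body; x runs along it to the cap. Round black cap (38 mm dia.) from x = 55 to 75 mm; aluminium plug, the foot, from x = -55 to -75 mm, 26 mm in y, 36 mm in z. 0.35 kg. Starts lying in a rest, z side up, cap end raised 15 degrees, centre 85 mm above the table.
- cartridge_foot (a point): The centre of the end face of the fresh cartridge's plug (x = -75 mm in the cartridge's frame).
- spent: The spent cartridge, green with grey bands and a white cap, of the same shape, size and frame as the fresh one, lying in the other rest. Not to be disturbed.
- rest_a: Fixed grey rest of the fresh cartridge. Origin on the table under the cartridge's centre, x level towards the cap end. Base 150 x 80 x 10 mm. Two black saddles (14 mm long, 71 mm wide) 42 mm either side of the centre along the slope; lips 8 mm up its sides, 57 mm apart. Between them its sides are free; a 30 mm wide spine runs 12 mm below. A stop stands 4.5 mm beyond the foot.
- rest_b: The same rest, holding the spent cartridge; same frame and sizes.
- dryer: Fixed air dryer. Origin on the table under the socket's centre; z up, x level from the socket towards the column (about the robot's left). Aluminium block 110 (x) x 130 (y) x 40 mm high, centred on the origin, with the socket in its top; beside it a white column with a gauge, x = 55 to 105 mm, 110 mm wide, 160 mm high, a brass pipe on its +y side out to y = 86 mm.
- socket (a point): Centre of the socket's mouth, on top of the block, 40 mm above the table; axes as the dryer's. The hole is 40 mm in x, 30 mm in y, 24 mm deep, chamfered 5 mm: the cartridge's z axis must lie along the socket's x, either way round. Fully home, the cartridge's body rests on the block and its origin is 55 mm above this point.
- hub: Loose steel flanged hub, 104 mm diameter, 55 mm high, origin under its centre. Bystander.
- cleaner: Loose blue bottle, 64 mm diameter, 190 mm high, origin under its centre. Bystander.
- gauge_box: Loose wooden gauge block box, 90 x 140 x 49 mm, origin under its centre, long side along y. Bystander.
- ring_gauge: Loose steel ring, 80 mm outside diameter, 25 mm high, origin under its centre. Bystander.
- parallel: Loose steel bar, 160 mm along y, 30 mm wide, 22 mm high, origin under its centre. Bystander.
- pendant: Loose cream control pendant, 220 x 110 mm (long side along x), 35 mm high with two joysticks up to 71 mm, origin under its centre. Bystander.
There are look-alikes about, which are no part of the job. What is meant by the cartridge is not pink, and is the larger of those in its own colour.

How it is judged (in metres and radians):
On the way:
1. the fresh cartridge is held upside down: its cap end within 31 degrees of straight down, for one second (angle between cartridge's own x axis and vertical above 2.6 rad), for 1 s.
At the end, for the whole second after the job is handed in: The fresh cartridge stands upright (within 4 degrees), its foot in the dryer's socket (within 5 mm of centre, at least 16.5 mm deep, z along the socket's x within 8 degrees, either way round), released, at rest; the spent cartridge within 20 mm and other things within 30 mm of their starts (angle between cartridge's own x axis and vertical below 0.07 rad and horizontal distance between cartridge_foot and socket below 0.005 m and z of cartridge_foot in the frame of socket below -0.0165 m and angle between the z axis of cartridge and the x axis of socket, either way round below 0.15 rad and linear speed of cartridge below 0.02 m/s and not (distance of spent from where it was at the start of the episode above 0.02 m) and not (distance of hub from where it was at the start of the episode above 0.03 m) and not (distance of cleaner from where it was at the start of the episode above 0.03 m) and not (distance of gauge_box from where it was at the start of the episode above 0.03 m) and not (distance of ring_gauge from where it was at the start of the episode above 0.03 m) and not (distance of parallel from where it was at the start of the episode above 0.03 m) and not (distance of pendant from where it was at the start of the episode above 0.03 m)); the robot touches nothing.
It fails at once if the spent cartridge is moved by more than 20 mm, or another bystander by more than 30 mm (distance of spent from where it was at the start of the episode above 0.02 m or distance of any of hub, cleaner, gauge_box, ring_gauge, parallel, pendant from where it was at the start of the episode above 0.03 m).
It also fails if it takes over 70 s, if anything falls off the work surface, if the arm or the gripper's body presses on something with over 40 N, if the wrist force passes 120 N, or if a joint passes its speed limit or range.

## Robot

A 6-joint arm with a two-finger parallel gripper is mounted at the origin on the work surface. World frame = base frame: x ahead of the robot, y to its left, z up, the work surface at z = 0. Lengths are in m, angles in degrees, forces in N, time in s.
With the tool pointing down it reaches from about 0.3 to 0.75 m from the base axis. Payload 8.5 kg.
Tool frame: the origin (TCP) lies at the very end of the fingers, on their centre line; the grasp point (between the pads) lies 19 mm behind it; z points along the fingers, y is the line along which they close (so a half turn about z gives the same grasp; the last joint's range is limited). The gripper opens to 85 mm and grips with 20 to 120 N. Pads are 22 mm wide; open, the fingers measure 114 mm over their backs; the gripper's body (76 mm by 85 mm) begins 54 mm behind the grasp point. The pads swing forward as they close: fully open they stand 13 mm farther back than shut.
Start: joints at [-12.336, 21.807, 74.336, -0, 83.858, -12.336], TCP at [0.55, 0, 0.231] pointing down, gripper open.
Joint ranges: [-178.18, 178.18], [-50.72, 133.34], [12.68, 142.11], [-81.47, 261.47], [9.98, 163.14], [-165.26, 165.26]. Speed limits (degrees/s): [136.94, 136.94, 180, 180, 180, 180].

## Interface

Orientations are given as a 3x3 rotation matrix whose columns are the frame's x, y, z axes.
In Python, from rig import env, imaging gives the robot as it stands. The module is installed in compiled form; this text tells all that it offers.
- The arm moves only by the tool arm_command, never from a script. Its arguments are lists of equal length, an entry for each row: "turn": the turn, a rotation vector about the tool's x, y, z in units of 5 degrees (1.0 is 5 degrees), a list of three; "xyz": the shift along the tool's x, y, z in units of 50 mm (1.0 is 50 mm), a list of three; "claw": the finger opening in mm, from 0 to 85.4. A call has 1 to 12 rows; each row shifts and turns the commanded pose from where the row before left it, along the tool's axes as they then stand; what a row does not reach is not made up. A row lasts 1/10 s, in which the tool goes at most 50 mm and 8.59 degrees, less where a joint would pass 70% of its speed; a pose out of reach is approached as far as the arm can. A call is refused whole if a number of a shift passes 1 or a number of a turn 1, either way. A call with a gripper value outside its range is refused whole. The fingers move at their own pace and stop on an object; "squeeze" is the grip in N (left out, the last holds). Time passes only in rows, so rows that do not move let the fingers close. It gives the time, the measured TCP pose, the force, the opening and the grip force at its end, in the units of the state.
- env.observe(): the state, without advancing time (a new reading comes with each control period).
- imaging.get_image(name): name is "scene" or "side" or "wrist"; returns (picture, depth): 400x640x3 uint8, blue, green, red; 400x640 float32, m along the optical axis (not along the pixel's ray), 0 where there is no reading.
- imaging.camera_info(name): a dict with "camera_matrix" (3x3 intrinsics, pixels), "rvec" (rotation vector, rad) and "tvec" (3), from world to camera coordinates, as OpenCV has them. Camera axes: x right, y down, z forward; pixel columns grow to the right and rows downward; lengths in m; the calibration is good to about 2 mm. A picture is of the moment at which its call begins: read the wrist's pose just before it. camera_info takes no time and is no camera call; for the wrist camera it gives the pose at the moment of the call.
- env.close_job(): hands the job in; it is judged then, once.
The state is a dict: "time_s": time; "q": joint angles; "qvel": joint speeds; "joint_efforts": joint torques, N m; "position": TCP position; "tool_rot": TCP orientation; "ft_force": force on the tool from outside, world axes, zero at the start; "wrist_torque": the same for the moment, N m; "grip_width": finger opening in m; "gripper_force": force on a finger pad.
Only numpy, scipy, OpenCV 4.12 (cv2) and the standard library are available. Lean on these libraries where they do the work, as an engineer would, in place of code of your own. Each camera call takes 0.05 s, during which the arm holds its last target. There are 200 camera calls.

## Working session

There is one attempt and no reset: what is moved stays moved. The work goes in short steps, Python scripts to look and compute and a tool call to move; the robot and the scene stay as the last step left them, time stands still between calls to the robot, and variables do not carry over. Pictures are saved under pics/ and viewed, at most 10 in all, crops included, and the job is handed in when it is done.

Besides the shell and the picture viewer there is one more tool, called after ">>>" as a command line: name --argument value ..., lists and objects as JSON in quotes. arm_command: Moves the arm, as the interface text tells. Its arguments: {"type":"object","properties":{"turn":{"type":"array"},"xyz":{"type":"array"},"claw":{"type":"array"},"squeeze":{"type":"number"}},"required":["turn","xyz","claw"]}

```bash
mkdir -p pics
cat > h.py <<'E'
import numpy as np, cv2, pickle
from rig import env, imaging
def grab(n):
    inf=imaging.camera_info(n); im,d=imaging.get_image(n)
    K=np.array(inf["camera_matrix"]);R=cv2.Rodrigues(np.array(inf["rvec"],float))[0];t=np.array(inf["tvec"],float).ravel()
    v,u=np.mgrid[:400,:640]
    pc=np.stack([(u-K[0,2])/K[0,0]*d,(v-K[1,2])/K[1,1]*d,d],-1)
    W=(pc-t)@R; W[d==0]=np.nan
    return im,d,W,(K,R,t)
E
python3 - <<'E'
from h import *
ims={}
for n in("scene","side"):
    r=grab(n); ims[n]=r; cv2.imwrite(f"pics/{n}0.png",r[0]); print(n,-r[3][1].T@r[3][2])
pickle.dump(ims,open("i0.pkl","wb"))
s=env.observe();print(s["time_s"],s["position"],s["tool_rot"],s["ft_force"],s["grip_width"])
E
```

```text
scene [0.92799453 0.61275447 1.06124901]
side [0.33081418 0.88699908 0.88355593]
0.1 [5.49735444e-01 4.04767105e-05 2.30781706e-01] [[ 1.66834167e-05  9.99999200e-01 -1.26514776e-03]
 [ 9.99999960e-01 -1.63276533e-05  2.81212829e-04]
 [ 2.81191947e-04 -1.26515240e-03 -9.99999160e-01]] [0.14388444 0.45571105 1.24556232] 0.08553317267330819
```

View pics/scene0.png

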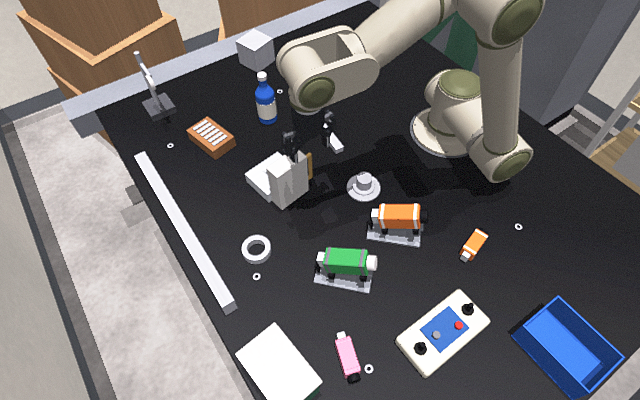

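View pics/side0.png

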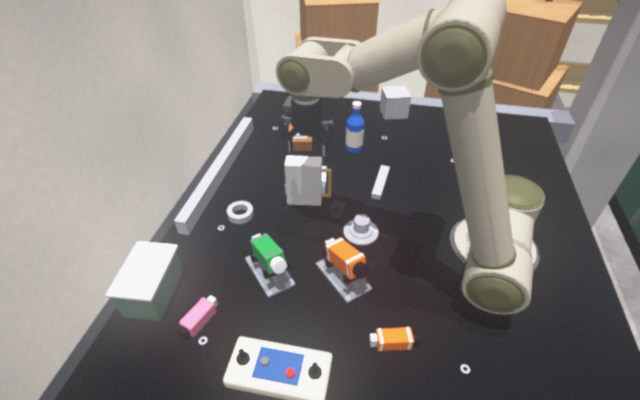

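The scene view shows the orange cartridge at (400,218), with its cap to the right at (425,215). The green one is at (347,262), and the dryer is at (278,180) with the column facing the camera. The hub at (363,187) sits between them. Next I'll measure these.

Run:
```python
from h import *
ims=pickle.load(open("i0.pkl","rb"))
def st(n,m,W):
    P=W[m];P=P[np.isfinite(P).all(1)]
    if len(P)<8: print(n,len(P));return
    print(n,len(P),"med",np.round(np.median(P,0),4),"lo",np.round(np.percentile(P,3,0),3),"hi",np.round(np.percentile(P,97,0),3)); return P
for n in ims:
    im,d,W,(K,R,t)=ims[n]
    print(n)
    hsv=cv2.cvtColor(im,cv2.COLOR_BGR2HSV);H,S,V=cv2.split(hsv)
    x,y,z=W[...,0],W[...,1],W[...,2]
    org=(H>5)&(H<20)&(S>170)&(V>120)
    nl,lab,stt,c=cv2.connectedComponentsWithStats(org.astype(np.uint8))
    for i in range(1,nl):
        if stt[i,4]>150: print(c[i]); st(" org",lab==i,W)
    # top/side plane fits via SVD on eroded largest oranges
    grn=(H>50)&(H<75)&(S>120); st("green",grn,W)
    u0,u1,v0,v1=(235,330,130,215) if n=="scene" else (270,345,100,215)
    roi=np.zeros_like(org);roi[v0:v1,u0:u1]=1
    for a,b in((.153,.167),(.034,.046)):
        m=roi&(z>a)&(z<b)&(S<60)&(V>120)
        P=st(f"dryer z{a}",m,W)
        if P is not None: print(cv2.minAreaRect(P[:,:2].astype(np.float32)*1000))
    # top view of scene heights
    nearby=(x>.2)&(x<.75)&(abs(y)<.6)&(z>.004)&(z<.016)
    nearby2=(S<60)&(V>90)&nearby
    nl,lab,stt,c=cv2.connectedComponentsWithStats(nearby2.astype(np.uint8))
    for i in range(1,nl):
        if stt[i,4]>60: print(c[i]);P=st(" low",lab==i,W); print(cv2.minAreaRect(P[:,:2].astype(np.float32)*1000))
    for nm,(uu,vv) in (dict(hub=(363,178),bottle=(263,76),box=(211,137),ring=(248,240),bar=(336,145),pend=(443,332)) if n=="scene" else dict(hub=(362,218),bottle=(356,105),bar=(381,181))).items():
        print(nm,np.round(W[vv,uu],3))
```

```text
scene
[398.7883959  222.16723549]
 org 293 med [0.4194 0.2274 0.0924] lo [0.391 0.2   0.066] hi [0.444 0.253 0.118]
green 903 med [0.6077 0.2402 0.1058] lo [0.56  0.193 0.063] hi [0.645 0.285 0.122]
dryer z0.153 455 med [ 0.5949 -0.0673  0.1599] lo [ 0.53  -0.094  0.155] hi [ 0.633 -0.045  0.163]
((580.7615966796875, -74.99417114257812), (109.60099029541016, 53.84236145019531), 9.255926132202148)
dryer z0.034 633 med [ 0.626  -0.1674  0.04  ] lo [ 0.54  -0.209  0.035] hi [ 0.658 -0.046  0.045]
((589.6299438476562, -129.07907104492188), (130.1815643310547, 165.0693359375), 8.154491424560547)
[362.63402062 190.26546392]
 low 388 med [0.3982 0.0486 0.0095] lo [ 0.335 -0.013  0.006] hi [0.43  0.081 0.015]
((384.3958740234375, 35.318946838378906), (97.18083953857422, 100.80567932128906), 46.24695587158203)
[276.93220339 196.68644068]
 low 118 med [ 0.6333 -0.0598  0.0094] lo [ 0.531 -0.186  0.005] hi [ 0.662 -0.043  0.016]
((624.3308715820312, -97.07347106933594), (84.93989562988281, 196.70187377929688), 45.141326904296875)
[394.17311609 237.79226069]
 low 491 med [0.4186 0.227  0.0105] l
[... 1673 characters left out ...]
8.93258427]
 low 623 med [0.5922 0.2663 0.0083] lo [0.537 0.21  0.005] hi [0.672 0.306 0.013]
((605.4088134765625, 234.1806182861328), (80.42376708984375, 152.65774536132812), 43.001487731933594)
[342.23638968 282.77077364]
 low 698 med [0.406  0.237  0.0082] lo [0.339 0.18  0.005] hi [0.475 0.277 0.012]
((407.93634033203125, 209.23052978515625), (80.16738891601562, 150.31919860839844), 45.00444412231445)
[256.40983607 392.37704918]
 low 122 med [0.5345 0.5542 0.011 ] lo [0.465 0.553 0.006] hi [0.602 0.556 0.016]
((532.292724609375, 554.0728149414062), (150.56333923339844, 3.947155237197876), 0.5790565013885498)
hub [0.382 0.026 0.052]
bottle [ 0.467 -0.386  0.188]
bar [ 0.345 -0.194  0.023]
```

>>> arm_command --turn '[[0,0,0],[0,0,0],[0,0,0],[0,0,0],[0,0,0],[0,0,-1],[0,0,-1],[0,0,-1],[0,0,-1],[0,0,-1],[0,0,-1],[0,0,-1]]' --xyz '[[0.84,-0.57,0],[0.84,-0.57,0],[0.84,-0.57,0],[0.84,-0.57,0],[0.84,-0.57,0],[0,0,0],[0,0,0],[0,0,0],[0,0,0],[0,0,0],[0,0,0],[0,0,0]]' --claw '[85,85,85,85,85,85,85,85,85,85,85,85]'

```text
time_s: 1.3
position: [0.4094, 0.2068, 0.231]
tool_rot: [[-0.577, 0.817, -0.001], [0.817, 0.577, -0.0], [0.0, -0.001, -1.0]]
ft_force: [-0.7, 0.4, 0.2]
grip_width: 0.085
gripper_force: 0.0
```

>>> arm_command --turn '[[0,0,-1],[0,0,-1],[0,0,0]]' --xyz '[[0,0,0],[0,0,0],[0,0,0]]' --claw '[85,85,85]'

```text
time_s: 1.6
position: [0.4095, 0.2068, 0.2311]
tool_rot: [[-0.708, 0.707, -0.001], [0.707, 0.708, -0.0], [0.0, -0.001, -1.0]]
ft_force: [0.1, 0.1, 0.4]
grip_width: 0.0851
gripper_force: 0.0
```

Run:
```python
from h import *
s=env.observe();print(s["time_s"],np.round(s["q"],2),np.round(s["position"],4));print(np.round(s["tool_rot"],3))
r=grab("wrist");cv2.imwrite("pics/w1.png",r[0]);pickle.dump(r,open("w1.pkl","wb"))
print(-r[3][1].T@r[3][2])
```

```text
1.6 [ 11.96  12.65  87.91  -0.    79.47 -33.08] [0.4095 0.2068 0.2311]
[[-0.708  0.707 -0.001]
 [ 0.707  0.708 -0.   ]
 [ 0.    -0.001 -1.   ]]
[0.35032676 0.26462667 0.37351826]
```

View pics/w1.png

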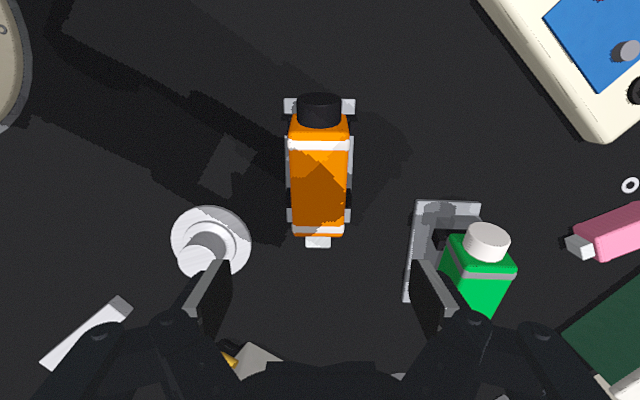

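The wrist view has the orange body centred at (318,185), cap up at (320,108), square to the fingers and clear of the hub and the green one. I'll refine its pose from depth.

Run:
```python
from h import *
im,d,W,_=pickle.load(open("w1.pkl","rb"))
m=np.zeros((400,640),bool);m[125:238,280:360]=1
z=W[...,2]
h=np.array([-np.cos(np.pi/4),np.sin(np.pi/4)]);
hsv=cv2.cvtColor(im,cv2.COLOR_BGR2HSV)
P=W[m&(z>.085)&(z<.135)&(((hsv[...,1]>140)&(hsv[...,0]<22))|(hsv[...,2]>150))]
s=(P[:,:2]-[.408,.209])@h
for _ in range(4):
    A=np.c_[s,np.ones(len(s))];c=np.linalg.lstsq(A,P[:,2],rcond=None)[0];e=abs(P[:,2]-A@c);k=e<.003;P,s=P[k],s[k]
print(len(P),"slope deg",np.degrees(np.arctan(c[0])),"z top at centre",c[1])
r=cv2.minAreaRect(P[:,:2].astype(np.float32)*1000);print(r)
print(cv2.boxPoints(r))
```

```text
5736 slope deg 14.833014165028931 z top at centre 0.10987963397180192
((407.6583557128906, 204.62332153320312), (49.983333587646484, 106.3336181640625), 44.336936950683594)
[[352.62622 225.18439]
 [426.9403  149.13007]
 [462.6905  184.06226]
 [388.3764  260.11658]]
```

>>> arm_command --turn '[[0,0,0],[0,0,0],[0,0,0],[0,0,0],[0,0,0],[0,0,0],[0,0,0]]' --xyz '[[0.29,-0.03,0],[0,0,0.8],[0,0,0.8],[0,0,0.8],[0,0,0.5],[0,0,0.4],[0,0,0]]' --claw '[85,85,85,85,85,85,85]'

```text
time_s: 2.35
position: [0.3964, 0.2162, 0.0646]
tool_rot: [[-0.706, 0.708, -0.005], [0.708, 0.706, -0.001], [0.003, -0.004, -1.0]]
ft_force: [1.0, -0.7, -0.2]
grip_width: 0.0849
gripper_force: 0.0
```

```bash
cat > lg.py <<'E'
from h import *
s=env.observe();print(s["time_s"],np.round(s["q"],3).tolist(),np.round(s["position"],4),np.round(s["ft_force"],1),s["grip_width"],s["gripper_force"]);print(np.round(s["tool_rot"],3))
open("log.txt","a").write(repr((list(map(float,s["q"])),np.array(s["position"]).tolist(),np.array(s["tool_rot"]).tolist()))+"\n")
E
python3 lg.py
```

```text
2.35 [13.522, 24.574, 103.251, 0.008, 52.459, -31.42] [0.3964 0.2162 0.0646] [ 1.  -0.7 -0.2] 0.08485483201448597 0.0
[[-0.706  0.708 -0.005]
 [ 0.708  0.706 -0.001]
 [ 0.003 -0.004 -1.   ]]
```

>>> arm_command --turn '[[0,0,0],[0,0,0],[0,0,0],[0,0,0],[0,0,0],[0,0,0],[0,0,0],[0,0,0]]' --xyz '[[0,0,0],[0,0,0],[0,0,0],[0,0,0],[0,0,0],[0,0,0],[0,0,0],[0,0,0]]' --claw '[40,40,40,40,40,40,40,40]' --squeeze 80

```text
time_s: 3.15
position: [0.3988, 0.2163, 0.0677]
tool_rot: [[-0.707, 0.707, 0.003], [0.707, 0.707, 0.001], [-0.001, 0.002, -1.0]]
ft_force: [-1.0, 1.0, 7.4]
grip_width: 0.0493
gripper_force: 83.5
```

>>> arm_command --turn '[[0,0,0],[0,0,0],[0,0,0],[0,0,0],[0,0,0],[0,0,0],[0,0,0],[0,0,0]]' --xyz '[[0,0,-0.3],[0,0,-0.7],[0,0,-0.8],[0,0,-0.8],[0,0,-0.8],[0,0,-0.8],[0,0,-0.8],[0,0,0]]' --claw '[40,40,40,40,40,40,40,40]'

```text
time_s: 3.95
position: [0.3992, 0.2164, 0.3215]
tool_rot: [[-0.707, 0.707, 0.01], [0.707, 0.707, 0.002], [-0.005, 0.009, -1.0]]
ft_force: [0.5, 0.5, -3.8]
grip_width: 0.0489
gripper_force: 84.1
```

```bash
python3 lg.py
```

```text
3.95 [13.461, 8.537, 78.097, 0.004, 92.771, -31.532] [0.3992 0.2164 0.3215] [ 0.5  0.5 -3.8] 0.04888494472250024 84.06448245048523
[[-0.707  0.707  0.01 ]
 [ 0.707  0.707  0.002]
 [-0.005  0.009 -1.   ]]
```

>>> arm_command --turn '[[0,-1,0],[0,-1,0],[0,-1,0],[0,-1,0],[0,-1,0],[0,-1,0],[0,0,0]]' --xyz '[[0,0,0],[0,0,0],[0,0,0],[0,0,0],[0,0,0],[0,0,0],[0,0,0]]' --claw '[40,40,40,40,40,40,40]'

```text
time_s: 4.65
position: [0.3967, 0.2166, 0.3147]
tool_rot: [[-0.615, 0.705, 0.352], [0.61, 0.709, -0.354], [-0.499, -0.003, -0.866]]
ft_force: [-0.5, 0.1, -2.7]
grip_width: 0.0493
gripper_force: 83.7
```

```bash
python3 lg.py
```

```text
4.65 [29.458, 7.92, 85.586, -29.329, 79.338, -12.028] [0.3967 0.2166 0.3147] [-0.5  0.1 -2.7] 0.049311015608514974 83.66289138793945
[[-0.615  0.705  0.352]
 [ 0.61   0.709 -0.354]
 [-0.499 -0.003 -0.866]]
```

```bash
cat > kin.py <<'E'
import numpy as np
from scipy.optimize import least_squares
from scipy.spatial.transform import Rotation as Ro
data=[([-12.336,21.807,74.336,0,83.858,-12.336],[.55,0,.231],[[0,1,0],[1,0,0],[0,0,-1]]),
([11.96,12.65,87.91,0,79.47,-33.08],[.4095,.2068,.2311],[[-.708,.707,-.001],[.707,.708,0],[0,-.001,-1]])]+[eval(l) for l in open("log.txt")]
def rot(a,d): return Ro.from_euler(a,d,degrees=True).as_matrix()
def fk(q,p,s4,s6,c6,full=False):
    a1,d,h,L2,b,L3,dw,T,aw=p
    A=rot('z',q[0]);B=A@rot('y',q[1]);C=B@rot('y',q[2]);D=C@rot('z',s4*q[3]);E=D@rot('y',q[4]);F=E@rot('z',s6*q[5]+c6)
    el=A@[a1,d,h]+B@[0,0,L2]; w=el+C@[b,0,L3]; 
    t=w+D@[0,dw,0]+E@[aw,0,T]
    return (t,F,el,w,D@[0,dw,0]+w) if full else (t,F)
def fit(s4,s6,c6):
    def res(p):
        r=[]
        for q,x,R in data:
            t,F=fk(q,p,s4,s6,c6); r+=list((t-x)/.002)+list((F-np.array(R)).ravel()/.01)
        return np.array(r+list((p-[0,-.1,.3,.5,0,.4,0,.25,0])/.3))
    return least_squares(res,[0,-.05,.3,.5,0,.4,0,.25,0])
best=min(((fit(a,b,c),(a,b,c)) for a in(1,-1) for b in(1,-1) for c in(0,90,180,270)),key=lambda r:r[0].cost)
P,S=best[0].x,best[1]
E
python3 - <<'E'
from kin import *
print(best[0].cost,S,np.round(P,4))
for q,x,R in data: t,F=fk(q,P,*S);print(np.round((t-x)*1000,1),abs(F-np.array(R)).max().round(3))
E
```

```text
0.5027573654470501 (1, 1, 90) [-0.0307  0.1104  0.1339  0.5373  0.1032  0.3501  0.0071  0.2615 -0.0313]
[-0.  -0.   0.1] 0.0
[-0.   0.  -0.1] 0.001
[ 0. -0.  0.] 0.0
[0. 0. 0.] 0.0
[ 0. -0. -0.] 0.0
```

```bash
cat > ik.py <<'E'
from kin import *
lo=np.array([-178.18,-50.72,12.68,-81.47,9.98,-165.26])+4;hi=np.array([178.18,133.34,142.11,261.47,163.14,165.26])-4
rng=np.random.default_rng(0)
def ik(t,R,q0=None,n=12):
    out=[]
    for i in range(n):
        g=np.clip(q0,lo,hi) if (i==0 and q0 is not None) else rng.uniform(np.maximum(lo,[-90,-50,13,-81,10,-165]),np.minimum(hi,[90,90,142,261,163,165]))
        def f(q):
            a,F=fk(q,P,*S);return np.r_[(a-t)*10,(F-R).ravel()]
        r=least_squares(f,g,bounds=(lo,hi),x_scale=50.,max_nfev=60)
        if np.abs(r.fun).max()<.01 and not any(np.abs(r.x-o).max()<2 for o in out): out.append(r.x)
    return out
def toolR(tz,ydir): # tool z, tool y
    return np.c_[np.cross(ydir,tz),ydir,tz]
def pose(cx,cz,lean=15):  # cart x, cart z -> tool R
    L=np.radians(lean);cy=np.cross(cz,cx)
    tx=np.cos(L)*cx+np.sin(L)*(-cz); tz=-np.sin(L)*cx-np.cos(L)*cz
    return np.c_[tx,np.cross(tz,tx),tz]
E
python3 - <<'E'
from ik import *
yaw=np.radians(9);dx=np.array([-np.sin(yaw),np.cos(yaw),0]);up=np.array([0,0,1.])
def tcp(c,R): # cart centre -> tcp
    return c+R@np.array([.0095,0,.0175])
R=pose(up,-dx)
print(R.round(2))
for c in([.593,-.1525,.095],[.593,-.1525,.17],[.55,-.1,.35]):
    for s in ik(tcp(np.array(c),R),R,n=25): print("I",c,s.round(0))
for a in range(-180,180,30):
    hd=np.array([np.cos(np.radians(a)),np.sin(np.radians(a)),0])
    R=pose(-up,-hd) # tz along hd
    for c in([.5,0,.4],[.5,-.15,.4],[.45,.15,.4]):
        for s in ik(np.array(c),R,n=8): print("F",a,c,s.round(0))
E
```

```text
[[-0.04  0.99 -0.15]
 [ 0.26  0.16  0.95]
 [ 0.97 -0.   -0.26]]
I [0.593, -0.1525, 0.095] [-41.  58.  56.  49. 125. -44.]
I [0.593, -0.1525, 0.17] [-42.  53.  54.  53. 130. -38.]
I [0.55, -0.1, 0.35] [-41.  38.  57.  63. 136. -23.]
F -180 [0.5, -0.15, 0.4] [-17.  55.  39. 235. 159. -33.]
F -150 [0.5, 0, 0.4] [  4.  50.  48. 252. 153. -12.]
F -150 [0.5, -0.15, 0.4] [ -9.  48.  52. 257. 142.  -4.]
F -90 [0.5, -0.15, 0.4] [ -0.  27.  91. 257.  97.  28.]
F -60 [0.5, 0, 0.4] [ 16.  21. 103. 250.  87.  36.]
F -60 [0.5, -0.15, 0.4] [ -7.  17. 109. 234.  71.  47.]
F -30 [0.5, 0, 0.4] [  3.  11. 118. 216.  62.  62.]
F -30 [0.5, -0.15, 0.4] [-27.   9. 121. 184.  55.  87.]
F -30 [0.45, 0.15, 0.4] [ 32.  15. 112. 241.  78.  44.]
F 0 [0.5, 0, 0.4] [-23.   6. 126. 154.  61. 110.]
F 0 [0.5, -0.15, 0.4] [-51.  10. 123. 128.  74. 127.]
F 0 [0.45, 0.15, 0.4] [ 12.   5. 125. 193.  57.  79.]
F 30 [0.5, 0, 0.4] [-45.  11. 121. 111.  89. 135.]
F 30 [0.5, -0.15, 0.4] [-61.  18. 110. 101. 100. 143.]
F 30 [0.45, 0.15, 0.4] [-19.   4. 130. 130.  74. 125.]
F 60 [0.5, 0, 0.4] [-47.  22. 105.  93. 112. 146.]
F 60 [0.5, -0.15, 0.4] [-59.  29.  91.  90. 122. 154.]
F 60 [0.45, 0.15, 0.4] [-32.  13. 119. 100. 102. 139.]
F 90 [0.5, 0, 0.4] [-40.  32.  85.  86. 133. 157.]
F 90 [0.45, 0.15, 0.4] [-29.  24. 100.  87. 122. 149.]
F 120 [0.45, 0.15, 0.4] [-20.  34.  81.  83. 142. 159.]
```

```bash
cat >> ik.py <<'E'
def sim(q,x,R,rows):
    x=np.array(x,float);R=np.array(R,float);q=np.array(q,float)
    for i,(n,tu,sh) in enumerate(rows):
        mx=0
        for _ in range(n):
            x=x+R@np.array(sh)*.05; R=R@Ro.from_rotvec(np.radians(5)*np.array(tu,float)).as_matrix()
            s=ik(x,R,q,1)
            if not s: print("FAIL",i,x,q.round());return
            mx=max(mx,abs(s[0]-q).max());q=s[0]
        print(i,x.round(3),q.round(0),"step",mx.round(1))
    return q,x,R
E
python3 - <<'E'
from ik import *
q,x,R=data[-1]
sim(q,x,R,[(6,(0,1,0),(0,0,0)),(9,(0,0,1),(0,0,0)),(6,(0,0,0),(-.72,.34,-.34)),(18,(0,1,0),(0,0,0)),(34,(0,0,1),(0,0,0))])
E
```

```text
0 [0.397 0.217 0.315] [ 14.   9.  79.  -0.  93. -32.] step 5.3
1 [0.397 0.217 0.315] [14.  9. 79. -0. 93. 13.] step 5.0
2 [0.499 0.001 0.417] [-13.  13.  57.  -0. 110. -14.] step 5.1
3 [0.499 0.001 0.417] [-41.  27.  78.  77. 129. -20.] step 5.1
4 [0.499 0.001 0.417] [-41.  27.  78.  77. 129. 150.] step 5.0
```

Feasible all the way. Executing.

>>> arm_command --turn '[[0,1,0],[0,1,0],[0,1,0],[0,1,0],[0,1,0],[0,1,0],[0,0,1],[0,0,1],[0,0,1],[0,0,1],[0,0,1],[0,0,1]]' --xyz '[[0,0,0],[0,0,0],[0,0,0],[0,0,0],[0,0,0],[0,0,0],[0,0,0],[0,0,0],[0,0,0],[0,0,0],[0,0,0],[0,0,0]]' --claw '[40,40,40,40,40,40,40,40,40,40,40,40]'

```text
time_s: 5.85
position: [0.3984, 0.2159, 0.3162]
tool_rot: [[-0.256, 0.967, -0.001], [0.967, 0.256, 0.002], [0.003, -0.0, -1.0]]
ft_force: [-0.4, -0.6, -2.9]
grip_width: 0.0492
gripper_force: 83.4
```

>>> arm_command --turn '[[0,0,1],[0,0,1],[0,0,1],[0,0,0],[0,0,0],[0,0,0],[0,0,0],[0,0,0],[0,0,0],[0,0,0]]' --xyz '[[0,0,0],[0,0,0],[0,0,0],[-0.72,0.34,-0.34],[-0.72,0.34,-0.34],[-0.72,0.34,-0.34],[-0.72,0.34,-0.34],[-0.72,0.34,-0.34],[-0.72,0.34,-0.34],[0,0,0]]' --claw '[40,40,40,40,40,40,40,40,40,40]'

```text
time_s: 6.85
position: [0.5022, -0.0041, 0.419]
tool_rot: [[0.004, 1.0, 0.002], [1.0, -0.004, 0.001], [0.001, 0.002, -1.0]]
ft_force: [-0.4, 0.6, -3.0]
grip_width: 0.0491
gripper_force: 84.2
```

>>> arm_command --turn '[[0,1,0],[0,1,0],[0,1,0],[0,1,0],[0,1,0],[0,1,0],[0,1,0],[0,1,0],[0,1,0]]' --xyz '[[0,0,0],[0,0,0],[0,0,0],[0,0,0],[0,0,0],[0,0,0],[0,0,0],[0,0,0],[0,0,0]]' --claw '[40,40,40,40,40,40,40,40,40]'

```text
time_s: 7.75
position: [0.5002, -0.0002, 0.4186]
tool_rot: [[-0.001, 1.0, 0.001], [0.704, -0.0, 0.71], [0.71, 0.002, -0.704]]
ft_force: [0.2, 0.1, -3.4]
grip_width: 0.0495
gripper_force: 84.1
```

>>> arm_command --turn '[[0,1,0],[0,1,0],[0,1,0],[0,1,0],[0,1,0],[0,1,0],[0,1,0],[0,1,0],[0,1,0],[0,0,0]]' --xyz '[[0,0,0],[0,0,0],[0,0,0],[0,0,0],[0,0,0],[0,0,0],[0,0,0],[0,0,0],[0,0,0],[0,0,0]]' --claw '[40,40,40,40,40,40,40,40,40,40]'

```text
time_s: 8.75
position: [0.5005, -0.0005, 0.4172]
tool_rot: [[0.002, 1.0, 0.002], [-0.004, -0.002, 1.0], [1.0, -0.002, 0.004]]
ft_force: [0.3, 0.4, -3.3]
grip_width: 0.0491
gripper_force: 84.3
```

```bash
python3 lg.py; python3 -c "
from ik import *
print(best[0].cost,P.round(4))
for q,x,R in data: t,F=fk(q,P,*S);print(np.round((t-x)*1000,1))
q,x,R=data[-1];sim(q,x,R,[(34,(0,0,1),(0,0,0))])"
```

```text
8.75 [-39.343, 26.604, 79.118, 77.804, 127.597, -19.667] [ 5.005e-01 -5.000e-04  4.172e-01] [ 0.3  0.4 -3.3] 0.04914720202022233 84.3268346786499
[[ 0.002  1.     0.002]
 [-0.004 -0.002  1.   ]
 [ 1.    -0.002  0.004]]
0.519438509585385 [ 2.000e-04  1.176e-01  1.300e-01  5.374e-01  1.032e-01  3.507e-01
 -1.000e-04  2.576e-01  2.000e-04]
[ 0.  -0.   0.2]
[-0.   0.  -0.1]
[-0. -0. -0.]
[ 0.  -0.  -0.1]
[ 0. -0. -0.]
[ 0.  0. -0.]
0 [ 0.501 -0.     0.417] [-39.  27.  79.  78. 128. 150.] step 5.0
```

>>> arm_command --turn '[[0,0,1],[0,0,1],[0,0,1],[0,0,1],[0,0,1],[0,0,1],[0,0,1],[0,0,1],[0,0,1],[0,0,1],[0,0,1],[0,0,1]]' --xyz '[[0,0,0],[0,0,0],[0,0,0],[0,0,0],[0,0,0],[0,0,0],[0,0,0],[0,0,0],[0,0,0],[0,0,0],[0,0,0],[0,0,0]]' --claw '[40,40,40,40,40,40,40,40,40,40,40,40]'

```text
time_s: 9.95
position: [0.5003, 0.0, 0.4189]
tool_rot: [[0.867, 0.499, 0.001], [0.001, -0.003, 1.0], [0.499, -0.867, -0.003]]
ft_force: [-0.1, 0.5, -1.7]
grip_width: 0.049
gripper_force: 84.2
```

>>> arm_command --turn '[[0,0,1],[0,0,1],[0,0,1],[0,0,1],[0,0,1],[0,0,1],[0,0,1],[0,0,1],[0,0,1],[0,0,1],[0,0,1],[0,0,1]]' --xyz '[[0,0,0],[0,0,0],[0,0,0],[0,0,0],[0,0,0],[0,0,0],[0,0,0],[0,0,0],[0,0,0],[0,0,0],[0,0,0],[0,0,0]]' --claw '[40,40,40,40,40,40,40,40,40,40,40,40]'

```text
time_s: 11.15
position: [0.5003, 0.0, 0.4189]
tool_rot: [[0.865, -0.501, 0.001], [-0.002, -0.002, 1.0], [-0.501, -0.865, -0.003]]
ft_force: [0.3, -0.3, -3.6]
grip_width: 0.0494
gripper_force: 84.1
```

>>> arm_command --turn '[[0,0,1],[0,0,1],[0,0,1],[0,0,1],[0,0,1],[0,0,1],[0,0,1],[0,0,1],[0,0,1],[0,0,1],[0,0,0],[0,0,0]]' --xyz '[[0,0,0],[0,0,0],[0,0,0],[0,0,0],[0,0,0],[0,0,0],[0,0,0],[0,0,0],[0,0,0],[0,0,0],[0,0,0],[0,0,0]]' --claw '[40,40,40,40,40,40,40,40,40,40,40,40]'

```text
time_s: 12.35
position: [0.5003, 0.0, 0.4187]
tool_rot: [[0.177, -0.984, 0.0], [-0.002, 0.0, 1.0], [-0.984, -0.177, -0.002]]
ft_force: [-0.3, 0.6, -3.0]
grip_width: 0.0492
gripper_force: 84.2
```

>>> arm_command --turn '[[0,0,0],[0,0,0],[0,0,0],[0,0,0],[0,0,0],[0,0,0],[0,0,0],[0,0,0],[0,0,0],[0,0,0],[0,0,0],[0,0,0]]' --xyz '[[0,0,0],[0,0,0],[0,0,0],[0,0,0],[0,0,0],[0,0,0],[0,0,0],[0,0,0],[0,0,0],[0,0,0],[0,0,0],[0,0,0]]' --claw '[40,40,40,40,40,40,40,40,40,40,40,40]'

```text
time_s: 13.55
position: [0.5003, 0.0001, 0.4183]
tool_rot: [[0.174, -0.985, -0.0], [-0.0, -0.0, 1.0], [-0.985, -0.174, -0.0]]
ft_force: [0.6, -0.3, -2.5]
grip_width: 0.0492
gripper_force: 84.2
```

```bash
python3 lg.py
python3 - <<'E'
from h import *
a=grab("scene");b=grab("side");pickle.dump((a,b),open("f.pkl","wb"))
cv2.imwrite("pics/flip.png",np.hstack([a[0][:,150:550],b[0][:,150:550]]))
E
```

```text
13.55 [-39.283, 26.474, 78.941, 77.731, 127.617, 150.388] [5.003e-01 1.000e-04 4.183e-01] [ 0.6 -0.3 -2.5] 0.049182861068098674 84.17294025421143
[[ 0.174 -0.985 -0.   ]
 [-0.    -0.     1.   ]
 [-0.985 -0.174 -0.   ]]
```

View pics/flip.png

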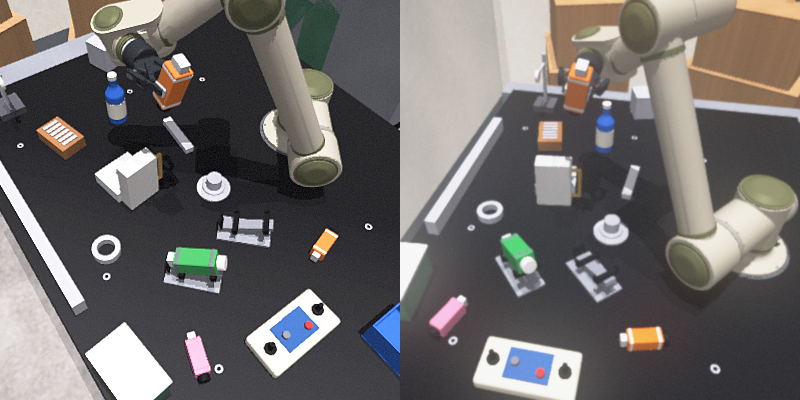

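The picture shows the cartridge held foot up at about (180,62) in the left panel, cap down. The spent cartridge and the other things are where they were. After a short further hold I'll roll back.

>>> arm_command --turn '[[0,0,0],[0,0,0],[0,0,0],[0,0,0],[0,0,0],[0,0,-1],[0,0,-1],[0,0,-1],[0,0,-1],[0,0,-1],[0,0,-1],[0,0,-1]]' --xyz '[[0,0,0],[0,0,0],[0,0,0],[0,0,0],[0,0,0],[0,0,0],[0,0,0],[0,0,0],[0,0,0],[0,0,0],[0,0,0],[0,0,0]]' --claw '[40,40,40,40,40,40,40,40,40,40,40,40]'

```text
time_s: 14.85
position: [0.5003, 0.0001, 0.4183]
tool_rot: [[0.71, -0.705, -0.0], [-0.0, -0.0, 1.0], [-0.705, -0.71, -0.0]]
ft_force: [0.2, -0.9, -3.1]
grip_width: 0.0489
gripper_force: 84.5
```

>>> arm_command --turn '[[0,0,-1],[0,0,-1],[0,0,-1],[0,0,-1],[0,0,-1],[0,0,-1],[0,0,-1],[0,0,-1],[0,0,-1],[0,0,-1],[0,0,-1],[0,0,-1]]' --xyz '[[0,0,0],[0,0,0],[0,0,0],[0,0,0],[0,0,0],[0,0,0],[0,0,0],[0,0,0],[0,0,0],[0,0,0],[0,0,0],[0,0,0]]' --claw '[40,40,40,40,40,40,40,40,40,40,40,40]'

```text
time_s: 16.05
position: [0.5003, 0.0001, 0.4183]
tool_rot: [[0.965, 0.262, -0.0], [0.0, 0.0, 1.0], [0.262, -0.965, 0.0]]
ft_force: [0.7, -0.3, -2.9]
grip_width: 0.0494
gripper_force: 84.5
```

>>> arm_command --turn '[[0,0,-1],[0,0,-1],[0,0,-1],[0,0,-1],[0,0,-1],[0,0,-1],[0,0,-1],[0,0,-1],[0,0,-1],[0,0,-1],[0,0,-1],[0,0,-1]]' --xyz '[[0,0,0],[0,0,0],[0,0,0],[0,0,0],[0,0,0],[0,0,0],[0,0,0],[0,0,0],[0,0,0],[0,0,0],[0,0,0],[0,0,0]]' --claw '[40,40,40,40,40,40,40,40,40,40,40,40]'

```text
time_s: 17.25
position: [0.5003, 0.0001, 0.4183]
tool_rot: [[0.255, 0.967, 0.0], [0.0, -0.0, 1.0], [0.967, -0.255, -0.0]]
ft_force: [-0.4, -1.4, -3.2]
grip_width: 0.0495
gripper_force: 84.5
```

Run:
```python
from h import *
a,b=pickle.load(open("f.pkl","rb"))
# block top edge fit + column edges
for r,n,(u0,u1,v0,v1) in((a,"scene",(230,330,130,215)),(b,"side",(265,345,140,215))):
    im,d,W,_=r;z=W[...,2];m=np.zeros(z.shape,bool);m[v0:v1,u0:u1]=1
    for lo_,hi_ in((.154,.168),(.033,.047)):
        q=W[m&(z>lo_)&(z<hi_)&(W[...,1]<-.04)&(W[...,1]>-.3)]
        rr=cv2.minAreaRect(q[:,:2].astype(np.float32)*1000);print(n,lo_,len(q),np.median(q[:,2]).round(4),rr)
im,d,W,_=a
cv2.imwrite("pics/dry.png",cv2.resize(im[125:215,230:340],None,fx=5,fy=5,interpolation=cv2.INTER_CUBIC))
```

```text
scene 0.154 586 0.1599 ((581.2045288085938, -74.19935607910156), (109.76316833496094, 52.640560150146484), 8.435406684875488)
scene 0.033 682 0.0399 ((581.0964965820312, -130.3060302734375), (146.815185546875, 166.1088104248047), 9.53158950805664)
side 0.154 377 0.1579 ((579.9283447265625, -71.02340698242188), (108.7687759399414, 52.45458221435547), 9.426873207092285)
side 0.033 209 0.0384 ((583.3222045898438, -120.82913208007812), (141.92718505859375, 160.4732208251953), 16.097354888916016)
```

View pics/dry.png

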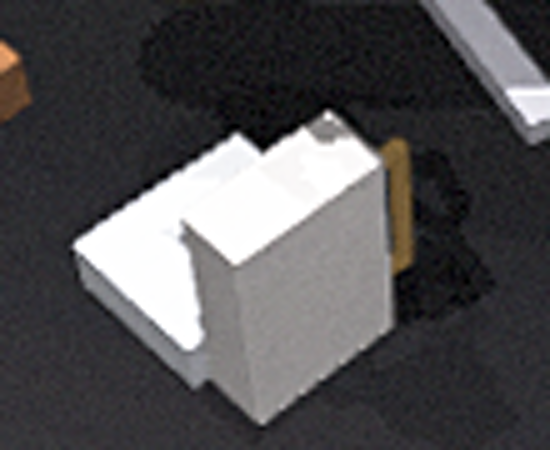

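The crop shows the column at about (290,270) hiding the socket from the scene camera, while the block's far edge is visible. I'll hover above the socket and use the other views there.

>>> arm_command --turn '[[0,0,-1],[0,0,-1],[0,0,-1],[0,-1,0],[0,-1,0],[0,-1,0],[0.87,0,-0.23],[0.87,0,-0.23],[0,0,0]]' --xyz '[[0,0,0],[0,0,0],[0,0,0],[0,0,0],[0,0,0],[0,0,0],[0,0,0],[0,0,0],[0,0,0]]' --claw '[40,40,40,40,40,40,40,40,40]'

```text
time_s: 18.15
position: [0.5009, 0.0002, 0.4179]
tool_rot: [[-0.04, 0.987, -0.153], [0.255, 0.158, 0.954], [0.966, -0.001, -0.259]]
ft_force: [-0.7, 0.9, -3.4]
grip_width: 0.0491
gripper_force: 84.3
```

>>> arm_command --turn '[[0,0,0],[0,0,0],[0,0,0],[0,0,0],[0,0,0]]' --xyz '[[-0.19,0.34,-0.71],[-0.19,0.34,-0.71],[-0.19,0.34,-0.71],[-0.19,0.34,-0.71],[0,0,0]]' --claw '[40,40,40,40,40]'

```text
time_s: 18.65
position: [0.5922, -0.1386, 0.4155]
tool_rot: [[-0.036, 0.988, -0.147], [0.253, 0.151, 0.955], [0.967, -0.003, -0.256]]
ft_force: [-0.6, 0.5, -3.6]
grip_width: 0.0491
gripper_force: 85.1
```

```bash
python3 lg.py
python3 - <<'E'
from ik import *
q,x,R=data[-1];sim(q,x,R,[(6,(0,0,0),(-.69,0,.18)),(3,(0,0,0),(-.69,0,.18))])
from h import *
a=grab("wrist");cv2.imwrite("pics/w2.png",a[0]);pickle.dump(a,open("w2.pkl","wb"))
E
```

```text
18.65 [-40.556, 42.907, 37.355, 78.509, 139.976, -2.288] [ 0.5922 -0.1386  0.4155] [-0.6  0.5 -3.6] 0.04907164367211189 85.05982518196106
[[-0.036  0.988 -0.147]
 [ 0.253  0.151  0.955]
 [ 0.967 -0.003 -0.256]]
0 [ 0.592 -0.139  0.202] [-41.  52.  55.  54. 129. -36.] step 7.3
1 [ 0.591 -0.14   0.095] [-41.  59.  57.  49. 123. -46.] step 3.7
```

View pics/w2.png

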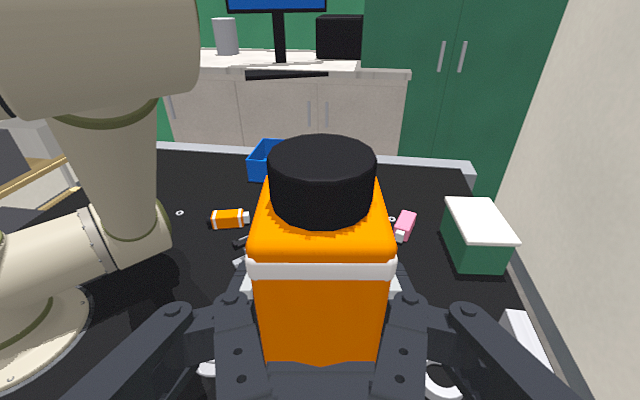

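The wrist view shows the cartridge upright and centred between the fingers, cap at (322,180) and near face at (320,310). The socket is out of view. I'll fit the held pose from depth.

Run:
```python
from h import *
im,d,W,_=pickle.load(open("w2.pkl","rb"))
tx,tR=[(eval(l)[1],eval(l)[2]) for l in open("log.txt")][-1];R=np.array(tR);x=np.array(tx)
T=(W-x)@R   # tool-frame points
hsv=cv2.cvtColor(im,cv2.COLOR_BGR2HSV)
def pl(m,n,thr=.002):
    Q=T[m];Q=Q[np.isfinite(Q).all(1)]
    for _ in range(5):
        c=Q.mean(0);nv=np.linalg.svd(Q-c,full_matrices=False)[2][2];Q=Q[abs((Q-c)@nv)<thr]
    print(n,len(Q),c.round(4),"normal tool",nv.round(3),"world",(R@nv).round(3));return c,nv,Q
o=(hsv[...,0]<22)&(hsv[...,1]>150)
m=np.zeros(o.shape,bool);m[285:355,262:380]=1;c,n,Q=pl(m&o,"face")
if n[2]>0:n=-n
# face: z_c=+25mm ; centre depth
print("edges tool y",np.percentile(Q[:,1],[1,99]))
m[:]=0;m[140:172,285:360]=1;c2,n2,Q2=pl(m,"cap")
if n2[0]<0:n2=-n2
print("lean from face",np.degrees(np.arctan2(n[0],-n[2])),"from cap",np.degrees(np.arctan2(-n2[2],n2[0])),"roll",np.degrees(np.arctan2(n2[1],n2[0])), np.degrees(np.arctan2(n[1],-n[2])))
zc=n;  # cart z (face normal)
yc=np.array([0,1,0.]);xc=np.cross(yc,zc);xc/=np.linalg.norm(xc)
# centre: zc.p = zc.c-.025 ; xc.p = xc.c2-.075
print("xc tool",xc.round(3),"cap plane at",xc@c2,"face at",zc@c)
p=xc*(xc@c2-.075)+zc*(zc@c-.025);print("cart centre tool",p.round(4),"world xc",(R@xc).round(3))
```

```text
face 2577 [ 0.0013 -0.0002 -0.0471] normal tool [-0.288 -0.005 -0.958] world [ 0.146 -0.989 -0.033]
edges tool y [-0.02160537  0.02249859]
cap 2390 [ 0.0625  0.0003 -0.04  ] normal tool [-0.967 -0.004  0.256] world [-0.007 -0.    -1.   ]
lean from face -16.727231744366026 from cap 14.860428534965937 roll 0.26216949310643084 -0.3109502863583512
xc tool [-0.958  0.     0.288] cap plane at -0.07138005019583522 face at 0.04475978854154722
cart centre tool [ 1.345e-01 -1.000e-04 -6.110e-02] world xc [-0.008  0.032 -0.999]
```

>>> arm_command --turn '[[0,0,0],[0,0,0],[0,0,0],[0,0,0],[0,0,0],[0,0,0]]' --xyz '[[-0.69,0,0.18],[-0.69,0,0.18],[-0.69,0,0.18],[-0.69,0,0.18],[-0.69,0,0.18],[0,0,0]]' --claw '[40,40,40,40,40,40]'

```text
time_s: 19.3
position: [0.5897, -0.1346, 0.237]
tool_rot: [[-0.033, 0.988, -0.152], [0.251, 0.155, 0.955], [0.967, -0.007, -0.253]]
ft_force: [0.2, 0.1, -2.3]
grip_width: 0.0492
gripper_force: 84.8
```

```bash
python3 lg.py
python3 - <<'E'
from h import *
a=grab("scene");b=grab("side");pickle.dump((a,b),open("g.pkl","wb"))
cv2.imwrite("pics/hov.png",np.vstack([cv2.resize(r[0][60:220,190:370],None,fx=3,fy=3,interpolation=cv2.INTER_CUBIC)[:300] if 0 else cv2.resize(r[0][y:y+115,x:x+200],(520,299),interpolation=cv2.INTER_CUBIC) for r,x,y in((a,190,90),(b,220,100))]))
E
```

```text
19.3 [-40.383, 49.217, 53.685, 56.855, 131.281, -32.068] [ 0.5897 -0.1346  0.237 ] [ 0.2  0.1 -2.3] 0.04919757989018604 84.80743288993835
[[-0.033  0.988 -0.152]
 [ 0.251  0.155  0.955]
 [ 0.967 -0.007 -0.253]]
```

View pics/hov.png

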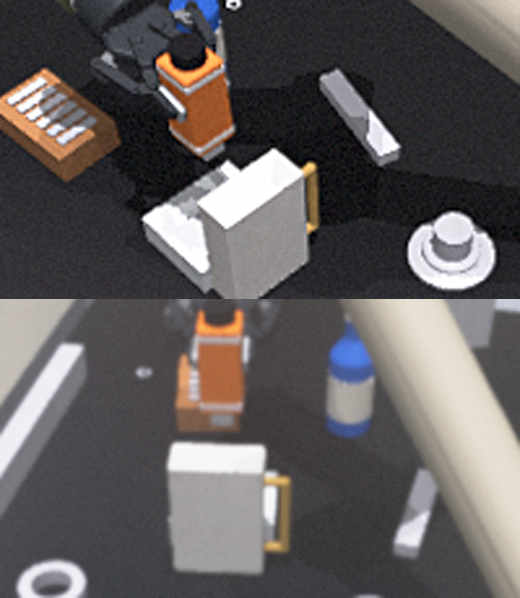

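Top panel: scene view with the cartridge upright over the block, its foot near (212,152). Bottom panel: side view with it behind the column at (218,355). I'll compare cartridge and column in the same camera.

Run:
```python
from h import *
a,b=pickle.load(open("g.pkl","rb"))
th=np.radians(8.9);dx=np.array([-np.sin(th),np.cos(th),0]);dy=np.array([-np.cos(th),-np.sin(th),0])
S0=np.array([.593,-.1525,0])
for r,n in((a,"scene"),(b,"side")):
    im,d,W,_=r;D=np.stack([(W-S0)@dx,(W-S0)@dy,W[...,2]],-1)
    X,Y,Z=D[...,0],D[...,1],D[...,2]
    hsv=cv2.cvtColor(im,cv2.COLOR_BGR2HSV);o=(hsv[...,0]<22)&(hsv[...,1]>130)&(hsv[...,2]>60)
    m=(abs(X)<.05)&(abs(Y)<.05)&(Z>.175)&(Z<.3)
    q=D[m&(X>.015)&(Z<.28)];q=q[abs(q[:,0]-np.median(q[:,0]))<.004]
    A=np.c_[q[:,1:],np.ones(len(q))];c=np.linalg.lstsq(A,q[:,0],rcond=None)[0]
    print(n,"cart face X",np.median(q[:,0]).round(4),len(q),"yaw,tilt deg",np.degrees(c[:2]).round(1),"Yrange",np.percentile(q[:,1],[2,98]).round(4),"Z",np.percentile(q[:,2],[1,99]).round(4))
    f=D[(abs(X-.105)<.012)&(abs(Y)<.05)&(Z>.05)&(Z<.15)]
    A=np.c_[f[:,1:],np.ones(len(f))];c=np.linalg.lstsq(A,f[:,0],rcond=None)[0]
    g=D[(abs(X-.095)<.02)&(abs(Y)<.07)&(Z>.03)&(Z<.155)]
    print("  col face X",np.median(f[:,0]).round(4),len(f),"yaw",np.degrees(c[0]).round(2),"Yrange",np.percentile(g[:,1],[1,99]).round(4), "f Y",np.percentile(D[(abs(X-.105)<.008)&(abs(Y)<.07)&(Z>.05)&(Z<.15)][:,1],[.5,99.5]).round(4))
    t=D[(abs(Z-.16)<.004)&(X>.03)&(X<.13)&(abs(Y)<.08)];print("  top X",np.percentile(t[:,0],[1,99]).round(4),"Y",np.percentile(t[:,1],[1,99]).round(4))
    bl=D[(abs(Z-.04)<.004)&(X>-.08)&(X<.05)&(abs(Y)<.085)];print("  block",len(bl),"X",np.percentile(bl[:,0],[1,99]).round(4) if len(bl) else 0,"Y",np.percentile(bl[:,1],[1,99]).round(4) if len(bl) else 0)
```

```text
scene cart face X 0.0243 422 yaw,tilt deg [ 0.6 -0.4] Yrange [-0.0241  0.0242] Z [0.1819 0.2792]
  col face X 0.1035 608 yaw 0.39 Yrange [-0.0553  0.0575] f Y [-0.0552  0.0534]
  top X [0.0551 0.1043] Y [-0.0548  0.0524]
  block 518 X [-0.0567  0.0468] Y [-0.0643  0.0622]
side cart face X 0.0244 444 yaw,tilt deg [-0.3  0.1] Yrange [-0.023   0.0242] Z [0.1828 0.2786]
  col face X 0.1045 845 yaw 0.2 Yrange [-0.0535  0.0645] f Y [-0.0543  0.0525]
  top X [0.0575 0.1064] Y [-0.0523  0.0533]
  block 55 X [-0.0537  0.0485] Y [-0.0018  0.0655]
```

>>> arm_command --turn '[[0,0,0],[0,0,0],[0,0,0],[0,0,0],[0,0,0]]' --xyz '[[-0.5,0.02,0.13],[-0.5,0,0.13],[-0.5,0,0.13],[-0.5,0,0.13],[0,0,0]]' --claw '[40,40,40,40,40]'

```text
time_s: 19.9
position: [0.5916, -0.1361, 0.1364]
tool_rot: [[-0.038, 0.988, -0.151], [0.255, 0.156, 0.954], [0.966, -0.002, -0.258]]
ft_force: [-0.3, 0.4, -1.5]
grip_width: 0.0491
gripper_force: 84.8
```

>>> arm_command --turn '[[0,0,0],[0,0,0],[0,0,0],[0,0,0],[0,0,0],[0,0,0],[0,0,0]]' --xyz '[[-0.06,0,0.016],[-0.06,0,0.016],[-0.06,0,0.016],[-0.06,0,0.016],[-0.06,0,0.016],[-0.06,0,0.016],[0,0,0]]' --claw '[40,40,40,40,40,40,40]'

```text
time_s: 20.6
position: [0.5915, -0.1362, 0.1176]
tool_rot: [[-0.039, 0.988, -0.151], [0.255, 0.156, 0.954], [0.966, -0.001, -0.258]]
ft_force: [0.1, 0.7, -3.0]
grip_width: 0.0492
gripper_force: 84.8
```

>>> arm_command --turn '[[0,0,0],[0,0,0],[0,0,0]]' --xyz '[[-0.06,0,0.016],[-0.06,0,0.016],[0,0,0]]' --claw '[40,40,40]'

```text
time_s: 20.9
position: [0.5915, -0.1362, 0.1114]
tool_rot: [[-0.039, 0.988, -0.151], [0.255, 0.156, 0.954], [0.966, -0.001, -0.258]]
ft_force: [0.8, 0.0, -2.8]
grip_width: 0.0489
gripper_force: 84.8
```

>>> arm_command --turn '[[0,0,0],[0,0,0],[0,0,0]]' --xyz '[[-0.06,0,0.016],[-0.06,0,0.016],[0,0,0]]' --claw '[40,40,40]'

```text
time_s: 21.2
position: [0.5915, -0.1362, 0.1052]
tool_rot: [[-0.039, 0.988, -0.151], [0.255, 0.156, 0.954], [0.966, -0.001, -0.258]]
ft_force: [0.1, -0.4, -3.2]
grip_width: 0.0493
gripper_force: 84.8
```

>>> arm_command --turn '[[0,0,0],[0,0,0],[0,0,0]]' --xyz '[[-0.05,0,0.013],[-0.04,0,0.01],[0,0,0]]' --claw '[40,40,40]'

```text
time_s: 21.5
position: [0.5915, -0.1363, 0.1008]
tool_rot: [[-0.04, 0.988, -0.151], [0.255, 0.156, 0.954], [0.966, -0.001, -0.258]]
ft_force: [-0.1, -0.1, -2.5]
grip_width: 0.0492
gripper_force: 84.8
```

>>> arm_command --turn '[[0,0,0],[0,0,0],[0,0,0]]' --xyz '[[-0.02,0,0.005],[0,0,0],[0,0,0]]' --claw '[40,40,40]'

```text
time_s: 21.8
position: [0.5916, -0.1364, 0.1001]
tool_rot: [[-0.04, 0.988, -0.151], [0.256, 0.156, 0.954], [0.966, -0.0, -0.259]]
ft_force: [0.4, -0.6, -3.2]
grip_width: 0.0491
gripper_force: 84.8
```

>>> arm_command --turn '[[0,0,0],[0,0,0],[0,0,0]]' --xyz '[[-0.02,0,0.005],[-0.02,0,0.005],[0,0,0]]' --claw '[40,40,40]'

```text
time_s: 22.1
position: [0.5915, -0.1365, 0.0992]
tool_rot: [[-0.042, 0.988, -0.151], [0.254, 0.157, 0.954], [0.966, 0.001, -0.258]]
ft_force: [-1.0, -0.2, 5.2]
grip_width: 0.0489
gripper_force: 85.1
```

Run:
```python
from h import *
s=env.observe();print(s["position"],s["ft_force"],s["wrist_torque"])
th=np.radians(8.9);dx=np.array([-np.sin(th),np.cos(th),0]);dy=np.array([-np.cos(th),-np.sin(th),0]);S0=np.array([.593,-.1525,0])
r=grab("scene");im,d,W,_=r
D=np.stack([(W-S0)@dx,(W-S0)@dy,W[...,2]],-1);X,Y,Z=D[...,0],D[...,1],D[...,2]
q=D[(np.hypot(X,Y)<.03)&(Z>.155)&(Z<.19)];print("cap",len(q),np.percentile(q[:,2],[5,50,95]))
cv2.imwrite("pics/in.png",cv2.resize(im[80:210,210:370],(640,520),interpolation=cv2.INTER_CUBIC))
```

```text
[ 0.59153942 -0.13648259  0.09917195] [-0.95692406 -0.20846586  5.22937664] [ 0.15961603 -0.04350587  0.22179229]
cap 155 [0.15734068 0.16947869 0.17268304]
```

View pics/in.png

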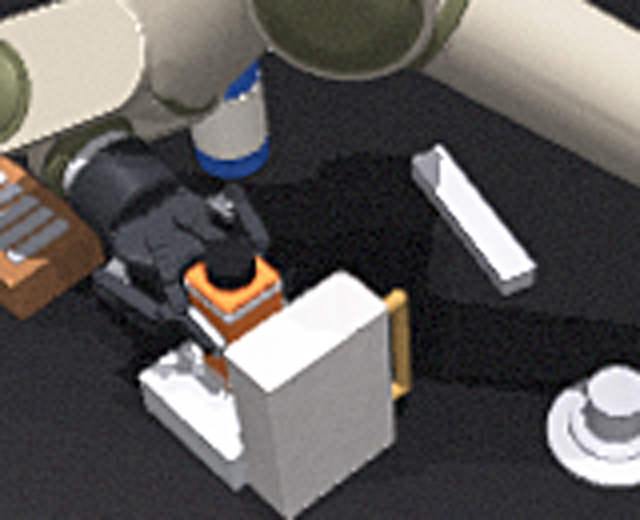

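The cap top reads about 0.170 m, which is the fully home height. The picture shows the body at (235,330) down on the block, and there's light contact force. I'll release, back off a little and rise.

>>> arm_command --turn '[[0,0,0],[0,0,0],[0,0,0],[0,0,0],[0,0,0],[0,0,0],[0,0,0],[0,0,0],[0,0,0]]' --xyz '[[0,0,0],[0,0,0],[0,0,0],[0,0,0],[0,0,0],[0,0,0],[0,0,0],[0,0,0],[0,0,0]]' --claw '[60,70,80,85,85,85,85,85,85]'

```text
time_s: 23.05
position: [0.5916, -0.1364, 0.0979]
tool_rot: [[-0.04, 0.988, -0.151], [0.256, 0.156, 0.954], [0.966, -0.0, -0.259]]
ft_force: [-0.7, 0.3, -0.2]
grip_width: 0.0849
gripper_force: 0.0
```

>>> arm_command --turn '[[0,0,0],[0,0,0],[0,0,0],[0,0,0],[0,0,0],[0,0,0],[0,0,0],[0,0,0],[0,0,0],[0,0,0]]' --xyz '[[0,0,-0.2],[0,0,-0.3],[0,0,-0.3],[0.2,0,-0.15],[0.5,0,-0.13],[0.6,0,-0.16],[0.6,0,-0.16],[0.6,0,-0.16],[0.6,0,-0.16],[0,0,0]]' --claw '[85,85,85,85,85,85,85,85,85,85]'

```text
time_s: 24.05
position: [0.5983, -0.1788, 0.2747]
tool_rot: [[-0.047, 0.988, -0.15], [0.261, 0.157, 0.952], [0.964, 0.006, -0.265]]
ft_force: [-0.5, 0.1, -0.1]
grip_width: 0.0852
gripper_force: 0.0
```

Run:
```python
from h import *
th=np.radians(8.9);dx=np.array([-np.sin(th),np.cos(th),0]);dy=np.array([-np.cos(th),-np.sin(th),0]);S0=np.array([.593,-.1525,0])
for n in("scene","side"):
    r=grab(n);im,d,W,_=r
    D=np.stack([(W-S0)@dx,(W-S0)@dy,W[...,2]],-1);X,Y,Z=D[...,0],D[...,1],D[...,2]
    q=D[(np.hypot(X,Y)<.03)&(Z>.162)&(Z<.19)];print(n,"cap",len(q),np.percentile(q[:,2],[5,50,95]),np.median(q[:,:2],0)) if len(q) else print("none")
    for k,(u,v) in (dict(hub=(363,178),bottle=(263,76),box=(211,137),ring=(248,240),bar=(336,145),green=(347,262)) if n=="scene" else dict(hub=(362,218),bottle=(356,105),bar=(381,181))).items(): print(k,W[v,u].round(3))
    cv2.imwrite(f"pics/end_{n}.png",im)
s=env.observe();print(s["time_s"],s["ft_force"],s["position"])
```

```text
scene cap 126 [0.16372263 0.16948217 0.17233269] [ 0.00054618 -0.00136373]
hub [0.386 0.032 0.055]
bottle [ 0.464 -0.394  0.187]
box [ 0.68  -0.392  0.044]
ring [0.766 0.004 0.025]
bar [ 0.356 -0.145  0.023]
green [0.61  0.25  0.113]
side cap 77 [0.16301186 0.16763705 0.17029128] [ 0.00321219 -0.00051432]
hub [0.382 0.029 0.055]
bottle [ 0.427 -0.014  0.391]
bar [ 0.345 -0.192  0.024]
24.15 [-0.74207684  0.02564897 -0.06108606] [ 0.59823072 -0.17869664  0.27073093]
```

View pics/end_scene.png

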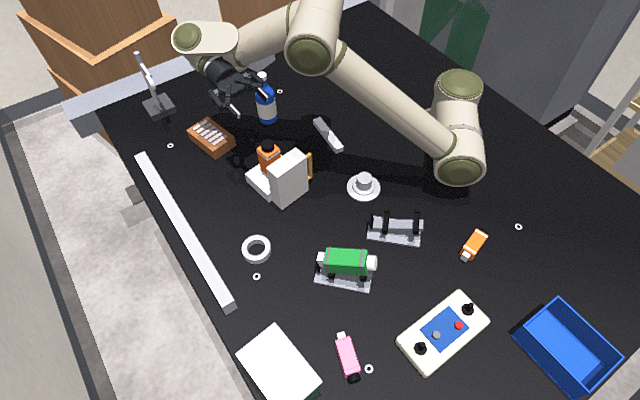

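The cartridge stands upright in the socket at (268,155), cap top at the home height. The gripper is clear, and nothing else has moved.

```bash
python3 -c "
from rig import env
print(env.close_job())"
```

```text
the job is handed in; nothing more can be done
None
```

The orange cartridge was held upside down for about two seconds, then plugged home in the dryer's socket and released; nothing else appears to have moved, and I handed the job in at about 24 s (no verdict was returned).

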